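# Fit the wrench and nip up the mould clamp

## Robot

A 6-joint arm with a two-finger parallel gripper is mounted at the origin on the work surface. World frame = base frame: x ahead of the robot, y to its left, z up, the work surface at z = 0. Lengths are in m, angles in degrees, forces in N, time in s.
With the tool pointing down it reaches from about 0.3 to 0.75 m from the base axis. Payload 8.5 kg.
Tool frame: the origin (TCP) lies at the very end of the fingers, on their centre line; the grasp point (between the pads) lies 19 mm behind it; z points along the fingers, y is the line along which they close (so a half turn about z gives the same grasp; the last joint's range is limited). The gripper opens to 85 mm and grips with 20 to 120 N. Pads are 22 mm wide; open, the fingers measure 114 mm over their backs; the gripper's body (76 mm by 85 mm) begins 54 mm behind the grasp point. The pads swing forward as they close: fully open they stand 13 mm farther back than shut.
Start: joints at [-87.909, 21.807, 74.336, -0, 83.858, -12.336], TCP at [0.137, -0.533, 0.231] pointing down, gripper open.
Joint ranges: [-178.18, 178.18], [-50.72, 133.34], [12.68, 142.11], [-81.47, 261.47], [9.98, 163.14], [-165.26, 165.26]. Speed limits (degrees/s): [136.94, 136.94, 180, 180, 180, 180].

## Interface

Orientations are given as a 3x3 rotation matrix whose columns are the frame's x, y, z axes.
In Python, from rig import * gives the robot as it stands. The module is installed in compiled form; this text tells all that it offers.
- The arm moves only by the shell command python3 -m pendant 'ROWS' [OPENING] [FORCE]. ROWS is JSON, a list of rows, each a list of 2 entries, a list of its own where there are three numbers: the shift along the tool's x, y, z as a fraction of full scale, then the turn, a rotation vector about the tool's x, y, z as a fraction of full scale. A call has 1 to 8 rows; each row shifts and turns the commanded pose from where the row before left it, along the tool's axes as they then stand; what a row does not reach is not made up. Full scale, the value 1, is 40 mm for a shift and 5 degrees for a turn. A row lasts 1/8 s, in which the tool goes at most 62.5 mm and 10.7 degrees, less where a joint would pass 70% of its speed; a pose out of reach is approached as far as the arm can. A call with a number of a shift or a turn outside -1 to 1 is refused whole. A call with a gripper value outside its range is refused whole. OPENING is the opening, from 0 (shut) to 1 (fully open), set as the call begins (- or left out, the last holds). The fingers move at their own pace and stop on an object; FORCE is the grip in N (left out, the last holds). Time passes only in rows, so rows that do not move let the fingers close. It gives the time, the measured TCP pose, the force, the opening and the grip force at its end, in the units of the state.
- observe(): the state, without advancing time (a new reading comes with each control period).
- get_image(name): name is "scene" or "top"; returns a dict with "img" (384x512x3 uint8, blue, green, red), "range_z" (384x512 float32, m along the optical axis (not along the pixel's ray), 0 where there is no reading), "camera_matrix" (3x3 intrinsics, pixels), "dist_coeffs" ([k1, k2, p1, p2, k3] as OpenCV has them; the pictures are not rectified), "eye" and "rotation" of the camera in the world. Camera axes: x right, y down, z forward; pixel columns grow to the right and rows downward; lengths in m; the calibration is good to about 2 mm. A picture is of the moment at which its call begins.
- close_job(): hands the job in; it is judged then, once.
Trained networks look in the newest picture that a camera, given by its name, has taken for a name from the list of things; names that differ only in an ending like _2 or _b are one class to them, and where a whole thing is asked for, a point or a joint stands for the part that bears it (a point fixed in the world has none). Each returns a list of dicts, best first, with "conf" (0 to 1); they miss things now and then, are a little off and sometimes report something else, mostly with a low value. They report only what shows in the picture. A call takes as long as a camera call.
- regions_of(camera, query): "mask" (384x512 bool, what is visible of it).
- landmark_of(camera, query): "point" ([x, y, z] in m, in world coordinates, good to about 4 mm: a listed point, or the origin of a listed thing).
The state is a dict: "time_s": time; "q": joint angles; "qvel": joint speeds; "joint_efforts": joint torques, N m; "position": TCP position; "tool_rot": TCP orientation; "ft_force": force on the tool from outside, world axes, zero at the start; "wrist_torque": the same for the moment, N m; "grip_width": finger opening in m; "gripper_force": force on a finger pad.
Only numpy, scipy, OpenCV 4.12 (cv2) and the standard library are available. Lean on these libraries where they do the work, as an engineer would, in place of code of your own. Each camera call takes 0.05 s, during which the arm holds its last target. There are 200 camera calls.

## Task

The adjustable wrench on the potter's mould clamp is still open too wide for the nut between its jaws. Roll its worm until the jaws fit snugly on the nut, then swing the handle to turn that nut about an eighth of a turn clockwise (seen from above), leaving the wrench lying on the nut. Do not knock the mug standing beside the clamp.

Things in the scene. Friction and masses are not known exactly. Their poses are not given: they have to be found in the camera images.
- wrench: Loose steel adjustable wrench, 265 mm long, 0.6 kg, flat on the clamp's plywood top (86 mm high), jaws already around the nut. Origin: on its underside, between the jaws, at the nut's axis. x points out of the mouth (handle to -x), z up, fixed jaw at +y, sliding jaw at -y. Head 18 mm thick. Handle: bar 22 mm wide, x -85 to -235 mm, 2 to 16 mm above the underside.
- worm_top (a point): Crest of the worm: dark knurled roller in the wrench's head, 24 mm diameter, 26 mm long, axle along the wrench's y, 10 mm proud of the head; at x -49, y -2, z 28 mm of the wrench. Stroke it towards the mouth to close the jaws (3 mm per 12 mm of stroke), back to open. The board beneath gives: 5 N at first, 11 N at 4 mm, its stop; press 2 to 3 mm. Jaws on the nut: it stops, the finger slips.
- jaw (a joint): Gap between the wrench's two jaws in m (0 shut, 0.042 widest), 0.035 to 0.038 at the start. The hexagon nut is 30 mm across flats and 34.6 mm across corners: in a wider gap than that the wrench just slips round it. The worm holds the gap where it is left.
- nut (a joint): Turn of the nut in the wrench's jaws, rad: 0 at the start, growing clockwise seen from above; an eighth of a turn is 0.785. It turns stiffly (0.15 N m) about its fixed vertical rod, stays where left, and follows the wrench with a few degrees of play. The like nut 285 mm away, beyond the handle's end, is fixed and not part of the job.
- nut_top (a point): Centre of the top face of the nut to be turned, on its vertical axis. The nut is a dark steel hexagon 18 mm high, its top 18 mm above the clamp's plywood top.
- mug: Stoneware mug with a dark band, 84 mm wide without its handle, 95 mm high, standing on the table beside the clamp. Origin: centre of its underside.

How it is judged:
By the outcome, as a careful person would: the job done as asked, in the order asked, and still so for the second after the job is handed in, with the robot touching nothing.
It also fails if it takes over 54 s, if anything falls off the work surface, if the arm or the gripper's body presses on something with over 40 N, if the wrist force passes 120 N, or if a joint passes its speed limit or range.

## Working session

There is one attempt and no reset: what is moved stays moved. The work goes in short steps, Python scripts to look and compute and a shell command to move; the robot and the scene stay as the last step left them, time stands still between calls to the robot, and variables do not carry over. Pictures are saved under pics/ and viewed, at most 10 in all, crops included, and the job is handed in when it is done.

```bash
mkdir -p pics
python3 - <<'E'
from rig import *
import cv2,numpy as np
s=observe();print(s['time_s'],s['position'],s['tool_rot'],s['ft_force'],s['grip_width'])
for c in('top','scene'):
    d=get_image(c);cv2.imwrite(f'pics/{c}0.png',d['img'])
    print(c,d['eye'],d['rotation'])
    for q in('wrench','worm_top','nut_top','mug','jaw'):
        try:
            r=landmark_of(c,q);print(q,[(np.round(x['point'],3),round(x['conf'],2)) for x in r[:3]])
        except Exception as e:print(q,e)
print(observe()['time_s'])
E
```

```text
0.0 [ 0.13700065 -0.53235377  0.23067598] [[ 9.68474703e-01  2.49111913e-01 -7.25279401e-05]
 [ 2.49111730e-01 -9.68473546e-01  1.52857265e-03]
 [ 3.10544265e-04 -1.49845150e-03 -9.99998829e-01]] [-0.09434638  0.31469302 -0.16160881] 0.08549651329290714
top [0.41454641 0.19605832 0.89239195] [[-0.02252761 -0.98763994  0.15511237]
 [-0.99974545  0.02206159 -0.00472539]
 [ 0.00124496 -0.15517934 -0.98788553]]
wrench [(array([0.592, 0.088, 0.085]), 0.96)]
worm_top [(array([0.593, 0.04 , 0.116]), 0.95)]
nut_top [(array([0.591, 0.089, 0.102]), 0.63)]
mug [(array([0.425, 0.31 , 0.002]), 0.79)]
jaw it knows: mug, nut_top, worm_top, wrench
scene [ 0.8155941  -0.14793963  0.75884398] [[ 0.7546278   0.53859259 -0.37477314]
 [ 0.65592798 -0.63417176  0.40937105]
 [-0.01718633 -0.55474696 -0.8318416 ]]
wrench [(array([0.591, 0.088, 0.086]), 0.95)]
worm_top [(array([0.588, 0.035, 0.115]), 0.76)]
nut_top [(array([0.592, 0.088, 0.103]), 0.5)]
mug [(array([0.42 , 0.31 , 0.003]), 0.57)]
jaw it knows: mug, nut_top, worm_top, wrench
0.5
```

View pics/top0.png

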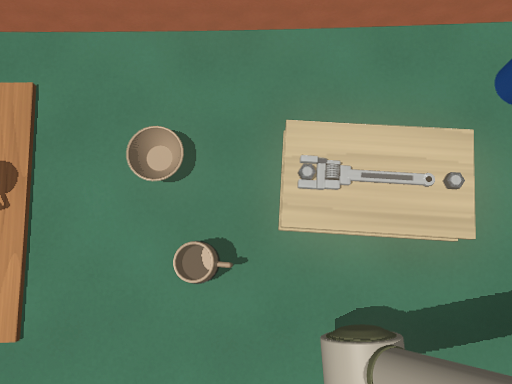

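View pics/scene0.png

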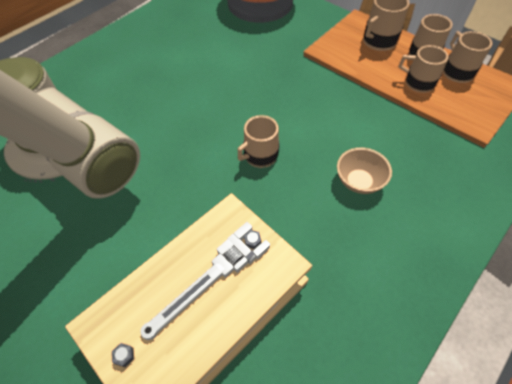

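The top view has world x pointing up and world y pointing left. The nut is at about (307,172), the worm at (332,170), the handle's end at (428,179) and the mug at (196,262), well clear. The mouth points to +y, so clockwise swings the handle towards -x, away from the mug. Next I measure the wrench axis.

```bash
cat > h.py <<'E'
from rig import *
import cv2,numpy as np
def cloud(d,m):
    v,u=np.nonzero(m&(d['range_z']>0))
    n=cv2.undistortPoints(np.c_[u,v].astype(float)[:,None],d['camera_matrix'],np.array(d['dist_coeffs'],float))[:,0]
    z=d['range_z'][v,u]
    return np.c_[n*z[:,None],z]@np.array(d['rotation']).T+d['eye']
def wrench(c='top'):
    d=get_image(c);r=regions_of(c,'wrench')
    if not r: return print(c,'none')
    P=cloud(d,r[0]['mask']);o=landmark_of(c,'wrench')[0]['point']
    r_=np.linalg.norm(P[:,:2]-np.array(o)[:2],axis=1)
    H=P[(r_>.1)&(r_<.225)&(P[:,2]>.09)&(P[:,2]<.112)][:,:2]
    l=cv2.fitLine(H.astype(np.float32),cv2.DIST_HUBER,0,.001,.001).ravel()
    a=l[:2]*np.sign(np.dot(np.array(o)[:2]-l[2:],l[:2]))
    print(c,'conf',r[0]['conf'],'origin',np.round(o,4),'axis deg',np.degrees(np.arctan2(a[1],a[0])),'mid',H.mean(0),'z',np.median(P[:,2]))
    return d,P,a,l[2:]
def lm(c,*qs):
    for q in qs: print(c,q,[(np.round(x['point'],4),round(x['conf'],2)) for x in landmark_of(c,q)[:2]])
E
python3 - <<'E'
from h import *
for c in('top','scene'):
    d,P,a,m=wrench(c); lm(c,'worm_top','nut_top')
    # worm from depth
    b=P[P[:,2]>.109]; print('high pts',len(b),b.mean(0) if len(b) else '',b.min(0) if len(b) else '',b.max(0) if len(b) else '')
E
```

```text
top conf 0.94 origin [0.5919 0.0892 0.0862] axis deg 85.02041896815197 mid [ 0.57778828 -0.07325203] z 0.10228112784082621
top worm_top [(array([0.5938, 0.0424, 0.1173]), 0.96)]
top nut_top [(array([0.5892, 0.0906, 0.1017]), 0.49)]
high pts 138 [0.59067157 0.03831215 0.11241202] [0.57778497 0.02780367 0.10910161] [0.6044075  0.04816349 0.11685615]
scene conf 0.64 origin [0.5928 0.0865 0.086 ] axis deg 84.49607219023476 mid [ 0.57834466 -0.0781521 ] z 0.10246637943844195
scene worm_top [(array([0.5901, 0.0334, 0.1149]), 0.98)]
scene nut_top [(array([0.5935, 0.0916, 0.1012]), 0.65)]
high pts 153 [0.58943688 0.03733449 0.11265799] [0.57498324 0.02646006 0.10901979] [0.60205136 0.04866784 0.11638802]
```

```bash
python3 -m pendant '[[[0,0,0],[0,0,-1]],[[0,0,0],[0,0,-1]],[[0,0,0],[0,0,-0.9]]]' 0 40
```

```text
time_s: 1.38
position: [0.137, -0.5326, 0.2313]
tool_rot: [[0.874, 0.486, -0.0], [0.486, -0.874, 0.0], [-0.0, -0.0, -1.0]]
ft_force: [-0.5, -0.5, -0.1]
grip_width: 0.0322
gripper_force: 0.0
```

```bash
python3 -m pendant '[[[0,0,0],[0,0,1]],[[0,0,0],[0,0,1]],[[0,0,0],[0,0,1]],[[0,0,0],[0,0,1]],[[0,0,0],[0,0,1]],[[0,0,0],[0,0,1]],[[0,0,0],[0,0,0.86]]]'
python3 -m pendant '[[[0.62,-0.94,0],[0,0,0]],[[0.62,-0.94,0],[0,0,0]],[[0.62,-0.94,0],[0,0,0]],[[0.62,-0.94,0],[0,0,0]],[[0.62,-0.94,0],[0,0,0]],[[0.62,-0.94,0],[0,0,0]],[[0.62,-0.94,0],[0,0,0]],[[0.62,-0.94,0],[0,0,0]]]'
```

```text
time_s: 2.25
position: [0.137, -0.5326, 0.2313]
tool_rot: [[0.995, -0.096, 0.0], [-0.096, -0.995, 0.0], [0.0, -0.0, -1.0]]
ft_force: [-0.4, 0.3, 0.4]
grip_width: 0.0001
gripper_force: 0.0
time_s: 3.25
position: [0.3635, -0.2505, 0.2315]
tool_rot: [[0.996, -0.094, 0.0], [-0.094, -0.996, -0.0], [0.0, 0.0, -1.0]]
ft_force: [0.3, 0.1, -0.6]
grip_width: 0.0004
gripper_force: 0.0
```

```bash
python3 -m pendant '[[[0.62,-0.94,0.2],[0,0,0]],[[0.62,-0.94,0.2],[0,0,0]],[[0.62,-0.94,0.2],[0,0,0]],[[0.62,-0.94,0.2],[0,0,0]],[[0.62,-0.94,0.2],[0,0,0]],[[0.62,-0.94,0.2],[0,0,0]],[[0.62,-0.94,0.2],[0,0,0]],[[0.62,-0.94,0.2],[0,0,0]]]'
python3 -m pendant '[[[0,0,0.3],[0,0,0]],[[0,0,0.3],[0,0,0]],[[0,0,0.2],[0,0,0]],[[0,0,0],[0,0,0]]]'
```

```text
time_s: 4.25
position: [0.5893, 0.0305, 0.1671]
tool_rot: [[0.996, -0.094, 0.0], [-0.094, -0.996, -0.0], [0.0, 0.0, -1.0]]
ft_force: [0.8, -0.4, 0.0]
grip_width: -0.0002
gripper_force: 0.0
time_s: 4.75
position: [0.5879, 0.0284, 0.1349]
tool_rot: [[0.995, -0.095, -0.001], [-0.095, -0.995, 0.0], [-0.001, -0.0, -1.0]]
ft_force: [-0.6, -0.7, -0.0]
grip_width: 0.0002
gripper_force: 0.0
```

```bash
python3 -m pendant '[[[0,-0.05,0.22],[0,0,0]],[[0,0,0.22],[0,0,0]],[[0,0,0],[0,0,0]]]'
python3 -m pendant '[[[0,0,0.05],[0,0,0]],[[0,0,0],[0,0,0]]]'
python3 -m pendant '[[[0,0,0.05],[0,0,0]],[[0,0,0],[0,0,0]]]'
```

```text
time_s: 5.12
position: [0.5882, 0.0312, 0.1169]
tool_rot: [[0.996, -0.094, -0.002], [-0.094, -0.996, 0.0], [-0.002, -0.0, -1.0]]
ft_force: [-0.4, 0.8, -0.2]
grip_width: 0.0001
gripper_force: 0.0
time_s: 5.38
position: [0.5887, 0.0312, 0.1158]
tool_rot: [[0.996, -0.094, 0.0], [-0.094, -0.996, -0.0], [0.0, 0.0, -1.0]]
ft_force: [0.2, 0.0, 0.3]
grip_width: -0.0001
gripper_force: 0.0
time_s: 5.62
position: [0.5887, 0.0311, 0.114]
tool_rot: [[0.996, -0.094, 0.001], [-0.094, -0.996, -0.0], [0.001, 0.0, -1.0]]
ft_force: [0.6, -0.1, 1.6]
grip_width: -0.0002
gripper_force: 0.6
```

Contact starts at z≈0.114, as expected. I press about 2.5 mm and stroke towards the mouth.

```bash
python3 -m pendant '[[[0,0,0.06],[0,0,0]],[[0,0,0],[0,0,0]]]'
python3 -m pendant '[[[0,-0.1,0],[0,0,0]],[[0,-0.1,0],[0,0,0]],[[0,-0.1,0],[0,0,0]],[[0,-0.1,0],[0,0,0]]]'
```

```text
time_s: 5.88
position: [0.5888, 0.0311, 0.1121]
tool_rot: [[0.996, -0.094, 0.001], [-0.094, -0.996, -0.0], [0.001, 0.0, -1.0]]
ft_force: [-2.1, -0.2, 7.0]
grip_width: -0.0001
gripper_force: 3.8
time_s: 6.38
position: [0.5902, 0.0466, 0.1122]
tool_rot: [[0.996, -0.094, 0.001], [-0.094, -0.996, -0.001], [0.001, 0.001, -1.0]]
ft_force: [-1.8, -2.7, 7.9]
grip_width: -0.0001
gripper_force: 3.3
```

```bash
python3 -m pendant '[[[0,0,-0.3],[0,0,0]],[[0,0.4,0],[0,0,0]],[[0,0,0.15],[0,0,0]],[[0,0,0.15],[0,0,0]],[[0,0,0],[0,0,0]]]'
python3 -m pendant '[[[0,-0.1,0],[0,0,0]],[[0,-0.1,0],[0,0,0]],[[0,-0.1,0],[0,0,0]],[[0,-0.1,0],[0,0,0]]]'
python3 -c "
from h import *
d=get_image('top');i=cv2.undistort(d['img'],d['camera_matrix'],np.array(d['dist_coeffs'],float))
i=d['img'][130:220,270:400];cv2.imwrite('pics/a.png',cv2.resize(i,None,fx=5,fy=5,interpolation=3))"
```

```text
time_s: 7.0
position: [0.5886, 0.0306, 0.1113]
tool_rot: [[0.996, -0.094, -0.0], [-0.094, -0.996, -0.001], [-0.0, 0.001, -1.0]]
ft_force: [-2.2, -3.1, 9.2]
grip_width: 0.0
gripper_force: 4.4
time_s: 7.5
position: [0.5906, 0.0464, 0.1116]
tool_rot: [[0.996, -0.094, 0.001], [-0.094, -0.996, -0.002], [0.001, 0.001, -1.0]]
ft_force: [0.1, -3.4, 4.6]
grip_width: -0.0002
gripper_force: 1.9
```

View pics/a.png

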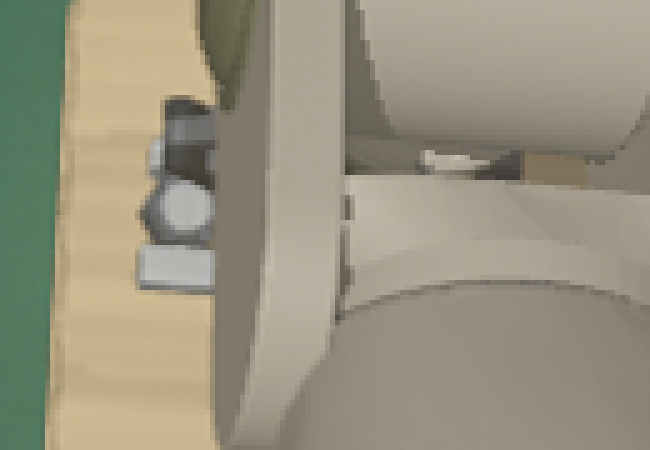

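The arm hides the sliding jaw at about (190,150) in the crop; the nut at (185,210) and the fixed jaw at (175,268) show. At the stop the finger only slips, so I add two more strokes and then look with the arm out of the way.

```bash
python3 -m pendant '[[[0,0,-0.3],[0,0,0]],[[0,0.4,0],[0,0,0]],[[0,0,0.15],[0,0,0]],[[0,0,0.15],[0,0,0]],[[0,0,0],[0,0,0]]]'
python3 -m pendant '[[[0,-0.1,0],[0,0,0]],[[0,-0.1,0],[0,0,0]],[[0,-0.1,0],[0,0,0]],[[0,-0.1,0],[0,0,0]]]'
python3 -m pendant '[[[0,0,-0.3],[0,0,0]],[[0,0.4,0],[0,0,0]],[[0,0,0.15],[0,0,0]],[[0,0,0.15],[0,0,0]],[[0,0,0],[0,0,0]]]'
python3 -m pendant '[[[0,-0.1,0],[0,0,0]],[[0,-0.1,0],[0,0,0]],[[0,-0.1,0],[0,0,0]],[[0,-0.1,0],[0,0,0]]]'
python3 -m pendant '[[[0,0,-0.8],[0,0,0]],[[0,0.5,-0.8],[0,0,0]],[[0,1,0],[0,0,0]],[[0,1,0],[0,0,0]],[[0,1,0],[0,0,0]],[[0,1,0],[0,0,0]],[[0,0.5,0],[0,0,0]],[[0,0,0],[0,0,0]]]'
python3 -c "
from h import *
d,P,a,m=wrench()
lm('top','worm_top','nut_top')
i=d['img'][130:220,270:400];cv2.imwrite('pics/b.png',cv2.resize(i,None,fx=5,fy=5,interpolation=3))"
```

```text
time_s: 8.18
position: [0.5884, 0.0308, 0.1112]
tool_rot: [[0.996, -0.094, -0.001], [-0.094, -0.996, -0.001], [-0.001, 0.001, -1.0]]
ft_force: [-1.0, -2.5, 4.5]
grip_width: -0.0004
gripper_force: 2.2
time_s: 8.68
position: [0.5903, 0.047, 0.1113]
tool_rot: [[0.996, -0.094, 0.0], [-0.094, -0.996, -0.001], [0.001, 0.001, -1.0]]
ft_force: [0.1, -1.0, 1.5]
grip_width: -0.0001
gripper_force: 1.0
time_s: 9.3
position: [0.5884, 0.0308, 0.1111]
tool_rot: [[0.996, -0.094, -0.001], [-0.094, -0.996, -0.001], [-0.001, 0.001, -1.0]]
ft_force: [-1.6, -2.3, 3.4]
grip_width: 0.0004
gripper_force: 1.7
time_s: 9.8
position: [0.5901, 0.0477, 0.1112]
tool_rot: [[0.996, -0.093, -0.0], [-0.093, -0.996, 0.0], [-0.0, -0.0, -1.0]]
ft_force: [0.1, -0.6, 0.0]
grip_width: -0.0002
gripper_force: 0.2
time_s: 10.8
position: [0.5713, -0.1522, 0.1749]
tool_rot: [[0.995, -0.095, -0.001], [-0.095, -0.995, 0.001], [-0.001, -0.001, -1.0]]
ft_force: [-0.1, -0.1, -0.4]
grip_width: -0.0001
gripper_force: 0.0
top conf 0.84 origin [0.5919 0.0887 0.085 ] axis deg 84.33546737751945 mid [ 0.57723016 -0.07304531] z 0.09958970209921325
top worm_top [(array([0.5934, 0.04  , 0.1157]), 0.7)]
top nut_top [(array([0.592 , 0.0903, 0.1021]), 0.68)]
```

View pics/b.png

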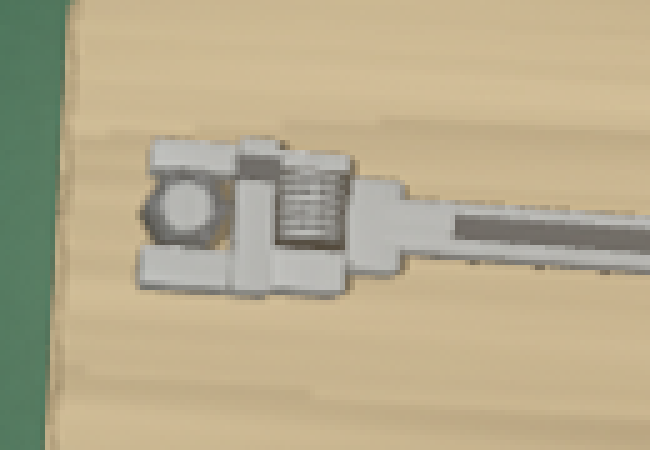

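The nut at (187,208) now fills the mouth: the sliding jaw's edge at row ~172 and the fixed jaw's at ~246 both touch its flats. I check the gap numerically by warping the before and after images onto the wrench plane.

Run:
```python
from h import *
d=get_image('top');R=np.array(d['rotation']);e=np.array(d['eye']);K=d['camera_matrix'];D=np.array(d['dist_coeffs'],float)
o=np.array([.592,.0895]);th=np.radians(84.5)
X=np.array([np.cos(th),np.sin(th)]);Y=np.array([-X[1],X[0]])
xs=np.arange(-80,40,.25)/1e3;ys=np.arange(45,-45,-.25)/1e3
gx,gy=np.meshgrid(xs,ys)
W=np.concatenate([o+gx[...,None]*X+gy[...,None]*Y,np.full(gx.shape+(1,),.104)],2).reshape(-1,3)
p,_=cv2.projectPoints(W,cv2.Rodrigues(R.T)[0],-R.T@e,K,D)
m=p.reshape(gx.shape+(2,)).astype(np.float32)
A=[cv2.remap(i,m[...,0],m[...,1],cv2.INTER_CUBIC) for i in (cv2.imread('pics/top0.png'),d['img'])]
cv2.imwrite('pics/c.png',cv2.resize(np.vstack(A),None,fx=.8,fy=.8))
P=cloud(d,regions_of('top','wrench')[0]['mask'])
b=P[P[:,2]>.108];print(len(b),b.mean(0),b.max(0))
H=P[(P[:,1]>.0)&(P[:,1]<.08)];print(np.percentile(H[:,2],[10,50,90,99]))
```

```text
110 [0.5913158  0.03839238 0.11043568] [0.604399   0.04802905 0.11344437]
[0.09765518 0.10084416 0.10866163 0.11255848]
```

View pics/c.png

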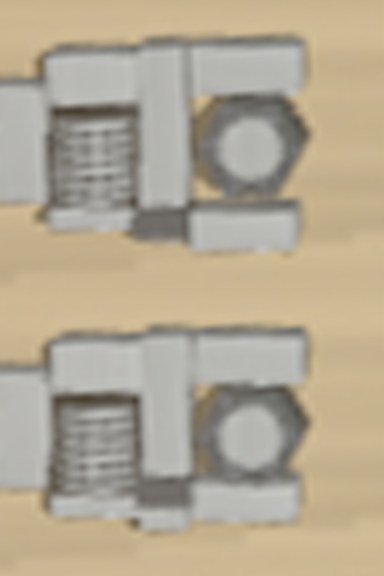

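The warped views (0.31 mm/px) show the gap at about 33 px-equivalent mm wide before and about 30 mm after, with the outer span some 6 mm smaller, so the jaws look snug. The press force faded during the later strokes, so I add one properly pressed stroke to make sure.

```bash
python3 -m pendant '[[[0,-0.9,0],[0,0,0]],[[0,-0.95,0],[0,0,0]],[[0,-0.95,0],[0,0,0]],[[0,-0.95,0.3],[0,0,0]],[[0,-0.85,0.4],[0,0,0]],[[0,0,0.5],[0,0,0]],[[0,0,0.35],[0,0,0]],[[0,0,0],[0,0,0]]]'
python3 -m pendant '[[[0,0,0.05],[0,0,0]],[[0,0,0],[0,0,0]]]'
python3 -m pendant '[[[0,0,0.04],[0,0,0]],[[0,0,0],[0,0,0]]]'
```

```text
time_s: 12.15
position: [0.5885, 0.031, 0.1129]
tool_rot: [[0.996, -0.094, -0.001], [-0.094, -0.996, 0.0], [-0.001, -0.0, -1.0]]
ft_force: [0.3, 0.4, 0.1]
grip_width: -0.0002
gripper_force: 0.0
time_s: 12.4
position: [0.5889, 0.0308, 0.1126]
tool_rot: [[0.996, -0.094, 0.002], [-0.094, -0.996, -0.0], [0.002, 0.0, -1.0]]
ft_force: [-1.6, -0.9, 4.6]
grip_width: -0.0001
gripper_force: 2.2
time_s: 12.65
position: [0.589, 0.0307, 0.1118]
tool_rot: [[0.996, -0.094, 0.003], [-0.094, -0.996, -0.001], [0.003, 0.0, -1.0]]
ft_force: [-2.5, -0.3, 10.8]
grip_width: 0.0001
gripper_force: 5.3
```

```bash
python3 -m pendant '[[[0,-0.1,0],[0,0,0]],[[0,-0.1,0],[0,0,0]]]'
python3 -m pendant '[[[0,-0.1,0],[0,0,0]],[[0,-0.1,0],[0,0,0]]]'
```

```text
time_s: 12.9
position: [0.5905, 0.0372, 0.1122]
tool_rot: [[0.996, -0.095, 0.004], [-0.095, -0.996, -0.003], [0.005, 0.003, -1.0]]
ft_force: [-1.0, -8.2, 11.2]
grip_width: 0.0
gripper_force: 5.3
time_s: 13.15
position: [0.5915, 0.0454, 0.1121]
tool_rot: [[0.996, -0.095, 0.005], [-0.095, -0.996, -0.003], [0.005, 0.002, -1.0]]
ft_force: [0.2, -4.3, 8.7]
grip_width: 0.0001
gripper_force: 4.3
```

A tangential 8 N at 11 N of press means the worm is at its stop and the finger is slipping, so the jaws are snug. Next I lift, move to the +x side of the handle at 170 mm radius and descend.

```bash
python3 -m pendant '[[[0,0,-0.5],[0,0,0]],[[0.1,0.4,-0.5],[0,0,0]],[[0.22,0.9,0],[0,0,0]],[[0.22,0.95,0],[0,0,0]],[[0.22,0.9,0],[0,0,0]],[[0,0,0.5],[0,0,0]],[[0,0,0.5],[0,0,0]],[[0,0,0],[0,0,0]]]'
python3 -c "
from h import *
wrench();lm('top','nut_top')"
```

```text
time_s: 14.15
position: [0.608, -0.0814, 0.109]
tool_rot: [[0.996, -0.094, -0.002], [-0.094, -0.996, 0.001], [-0.002, -0.001, -1.0]]
ft_force: [0.5, 0.0, 0.8]
grip_width: -0.0003
gripper_force: 0.0
top conf 0.69 origin [0.594  0.0873 0.084 ] axis deg 84.49007519489487 mid [ 0.57979658 -0.04573251] z 0.10102238451059975
top nut_top [(array([0.5932, 0.09  , 0.0996]), 0.54)]
```

```bash
python3 -m pendant '[[[0,0,0.25],[0,0,0]],[[0,0,0.2],[0,0,0]],[[0,0,0],[0,0,0]]]'
python3 -m pendant '[[[-0.1,0,0],[0,0,0]],[[-0.1,0,0],[0,0,0]],[[-0.05,0,0],[0,0,0]]]'
```

```text
time_s: 14.72
position: [0.6082, -0.0811, 0.0908]
tool_rot: [[0.996, -0.094, -0.002], [-0.094, -0.996, 0.001], [-0.002, -0.0, -1.0]]
ft_force: [0.0, 0.2, 0.4]
grip_width: -0.0001
gripper_force: 0.0
time_s: 15.1
position: [0.5984, -0.0802, 0.092]
tool_rot: [[0.996, -0.094, 0.0], [-0.094, -0.996, -0.0], [0.0, 0.0, -1.0]]
ft_force: [-0.5, 0.4, 0.6]
grip_width: -0.0
gripper_force: 0.0
```

```bash
python3 -m pendant '[[[-0.184,0.02,0],[0,0,0.5]],[[-0.184,0.02,0],[0,0,0.5]],[[-0.184,0.02,0],[0,0,0.5]],[[-0.184,0.02,0],[0,0,0.5]],[[-0.184,0.02,0],[0,0,0.5]],[[-0.184,0.02,0],[0,0,0.5]]]'
python3 -c "
from h import *
wrench();wrench('scene');lm('top','nut_top')"
```

```text
time_s: 15.85
position: [0.5549, -0.0763, 0.092]
tool_rot: [[0.937, -0.35, 0.002], [-0.35, -0.937, -0.001], [0.002, -0.0, -1.0]]
ft_force: [3.0, -0.1, -0.8]
grip_width: 0.0
gripper_force: 1.3
top conf 0.69 origin [0.5943 0.0867 0.083 ] axis deg 68.30318914991395 mid [ 0.5451641  -0.03968389] z 0.10112978313301307
scene conf 0.56 origin [0.5929 0.0892 0.0872] axis deg 69.66263558624352 mid [ 0.55909077 -0.01998004] z 0.10136390955562113
top nut_top [(array([0.592 , 0.0892, 0.101 ]), 0.51)]
```

```bash
python3 -m pendant '[[[-0.184,0.02,0],[0,0,0.5]],[[-0.184,0.02,0],[0,0,0.5]],[[-0.184,0.02,0],[0,0,0.5]],[[-0.184,0.02,0],[0,0,0.5]],[[-0.184,0.02,0],[0,0,0.5]],[[-0.184,0.02,0],[0,0,0.5]]]'
python3 -m pendant '[[[-0.184,0.02,0],[0,0,0.5]],[[-0.184,0.02,0],[0,0,0.5]],[[-0.184,0.02,0],[0,0,0.5]],[[-0.184,0.02,0],[0,0,0.5]],[[-0.184,0.02,0],[0,0,0.5]]]'
python3 -c "
from h import *
wrench();d=wrench('scene')[0];lm('top','nut_top')"
```

```text
time_s: 16.95
position: [0.5135, -0.0609, 0.0918]
tool_rot: [[0.815, -0.58, 0.001], [-0.58, -0.815, -0.001], [0.001, -0.0, -1.0]]
ft_force: [3.0, -0.9, -1.5]
grip_width: -0.0002
gripper_force: 1.2
time_s: 17.58
position: [0.4829, -0.0401, 0.0918]
tool_rot: [[0.67, -0.742, 0.001], [-0.742, -0.67, -0.001], [0.001, -0.001, -1.0]]
ft_force: [3.6, -1.3, -1.4]
grip_width: -0.0
gripper_force: 1.2
top conf 0.73 origin [0.5945 0.0861 0.0859] axis deg 38.692411295441886 mid [ 0.48858484 -0.0051552 ] z 0.10102201106876407
scene conf 0.79 origin [0.5957 0.0853 0.0852] axis deg 57.39498838631948 mid [0.50836592 0.00781447] z 0.1012291962933376
top nut_top [(array([0.5919, 0.091 , 0.1008]), 0.59)]
```

```bash
python3 -m pendant '[[[0.4,0,0],[0,0,0]],[[0.3,0,-0.8],[0,0,0]],[[0,0,-1],[0,0,0]],[[0.9,0,-0.5],[0,0,0]],[[0.9,0.9,0],[0,0,0]],[[0.9,0.9,0],[0,0,0]],[[0.9,0.9,0],[0,0,0]],[[0.5,0.9,0],[0,0,0]]]'
python3 - <<'E'
from h import *
d,P,a,m=wrench();wrench('scene');lm('top','nut_top')
i=d['img'][130:270,250:400];cv2.imwrite('pics/e.png',cv2.resize(i,None,fx=4,fy=4,interpolation=3))
R=np.array(d['rotation']);e=np.array(d['eye'])
g=np.arange(-30,30,.1)/1e3;gx,gy=np.meshgrid(g,-g)
W=np.stack([.592-gy*-1+0*gx,.09-gx,np.full(gx.shape,.104)],2)
p,_=cv2.projectPoints(W.reshape(-1,3),cv2.Rodrigues(R.T)[0],-R.T@e,d['camera_matrix'],np.array(d['dist_coeffs'],float))
mm=p.reshape(gx.shape+(2,)).astype(np.float32)
A=[cv2.remap(i,mm[...,0],mm[...,1],cv2.INTER_CUBIC)[::2,::2] for i in (cv2.imread('pics/top0.png'),d['img'])]
cv2.imwrite('pics/f.png',np.hstack(A))
E
```

```text
time_s: 18.92
position: [0.5045, -0.282, 0.1834]
tool_rot: [[0.67, -0.742, 0.0], [-0.742, -0.67, -0.0], [0.0, 0.0, -1.0]]
ft_force: [-0.0, 1.0, -0.9]
grip_width: 0.0001
gripper_force: 0.0
top conf 0.8 origin [0.5929 0.0871 0.0845] axis deg 40.21973765034705 mid [ 0.47065071 -0.01977857] z 0.10066177601540427
scene conf 0.82 origin [0.594  0.0854 0.0863] axis deg 41.33094020205781 mid [ 0.47287006 -0.02122008] z 0.10086836450702946
top nut_top [(array([0.5915, 0.0897, 0.1005]), 0.78)]
```

View pics/e.png

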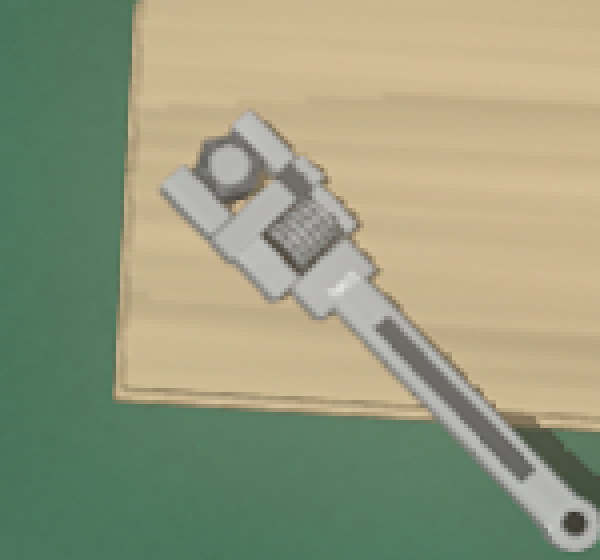

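View pics/f.png

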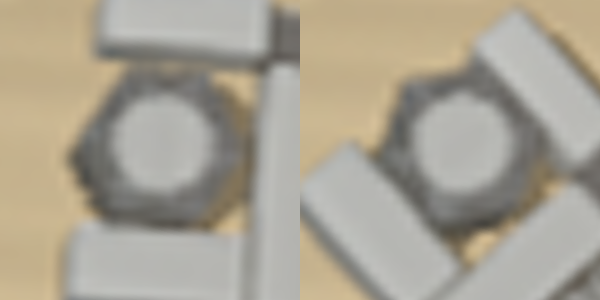

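The wrench has swung about 43.8° (84.6° to 40.8°), and the jaws at (195,195) and (265,145) in the crop lie flat on the nut at (230,165). Across the jaws I measure 30.6 mm. The nut lags slightly because of play, so I return for a further push of about 3°.

```bash
python3 -m pendant '[[[-0.5,-0.9,0],[0,0,0]],[[-0.9,-0.9,0],[0,0,0]],[[-0.9,-0.9,0],[0,0,0]],[[-0.9,-0.9,0],[0,0,0]],[[-0.9,0,0.5],[0,0,0]],[[0,0,0.9],[0,0,0]],[[0,0,0.8],[0,0,0]],[[0,0,0.1],[0,0,0]]]'
python3 -m pendant '[[[-0.3,0,0],[0,0,0]],[[-0.3,0,0],[0,0,0]],[[0,0,0],[0,0,0]]]'
```

```text
time_s: 20.27
position: [0.5004, -0.0595, 0.0906]
tool_rot: [[0.672, -0.741, -0.003], [-0.741, -0.672, 0.001], [-0.003, 0.002, -1.0]]
ft_force: [-0.3, -0.0, 0.5]
grip_width: -0.0
gripper_force: 0.0
time_s: 20.65
position: [0.4847, -0.0421, 0.0927]
tool_rot: [[0.671, -0.741, 0.001], [-0.741, -0.671, -0.0], [0.001, -0.001, -1.0]]
ft_force: [0.2, -1.2, 0.8]
grip_width: 0.0002
gripper_force: 0.0
```

```bash
python3 -m pendant '[[[-0.07,0,0],[0,0,0]],[[-0.11,0.01,0],[0,0,0.3]],[[-0.11,0.01,0],[0,0,0.3]],[[0,0,0],[0,0,0]]]'
python3 -m pendant '[[[0.4,0,0],[0,0,0]],[[0.3,0,-0.8],[0,0,0]],[[0,0,-1],[0,0,0]],[[0.9,0,-0.5],[0,0,0]],[[0.9,0.9,0],[0,0,0]],[[0.9,0.9,0],[0,0,0]],[[0.9,0.9,0],[0,0,0]],[[0,0,0],[0,0,0]]]'
python3 -c "
from h import *
wrench();wrench('scene');lm('top','nut_top','mug')"
```

```text
time_s: 21.15
position: [0.4769, -0.0347, 0.0919]
tool_rot: [[0.631, -0.776, 0.001], [-0.776, -0.631, -0.0], [0.001, -0.0, -1.0]]
ft_force: [1.1, -2.1, 1.7]
grip_width: 0.0002
gripper_force: 1.1
time_s: 22.15
position: [0.5011, -0.2399, 0.183]
tool_rot: [[0.628, -0.778, -0.001], [-0.778, -0.628, 0.001], [-0.001, 0.0, -1.0]]
ft_force: [0.5, 0.9, -0.1]
grip_width: -0.0
gripper_force: 0.0
top conf 0.76 origin [0.595  0.0849 0.0857] axis deg 37.83438232287296 mid [ 0.46568156 -0.0149647 ] z 0.10045895442931319
scene conf 0.7 origin [0.595  0.0847 0.0867] axis deg 39.49123124908785 mid [ 0.46758592 -0.01668259] z 0.10101161902567324
top nut_top [(array([0.5916, 0.0896, 0.1023]), 0.77)]
top mug [(array([ 0.4235,  0.3118, -0.0025]), 0.66)]
```

The wrench has now turned about 46° in total, so the nut is at about 45° after play. The wrench lies on the nut, the robot is clear of everything, and the mug has not moved.

```bash
python3 -c "
from rig import *
print(close_job())"
```

```text
the job is handed in; nothing more can be done
None
```

The job is handed in: the jaws are snug on the nut (about 30 mm gap), the wrench swung about 46° clockwise so the nut should have turned close to an eighth of a turn (inferred from the wrench angle), the wrench is left lying on it, and the mug was not moved; about 22 s used.

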